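Hang the gold-button sample caddy on the display rail

ROBOT

A 6-joint arm with a two-finger parallel gripper is mounted at the origin on the work surface. World frame = base frame: x ahead of the robot, y to its left, z up, the work surface at z = 0. Lengths are in mm, angles in rad, forces in N, time in s.
With the tool pointing down it reaches from about 350 to 975 mm from the base axis. Payload 7.1 kg.
Tool frame: the origin (TCP) lies on the front face of the gripper's body, between the roots of the fingers; the fingertips stand 80 mm ahead of it and the grasp point (between the pads) lies 61 mm ahead of it (env.tips_ahead is the distance from the TCP to the fingertips, in mm); z points along the fingers, y is the direction in which the jaws open and shut (so a half turn about z gives the same grasp; the last joint's range is limited). The gripper opens to 88 mm and grips with 3 to 60 N. Pads are 20 mm wide; open, the fingers measure 115 mm over their backs; the gripper's body (75 mm by 178 mm) begins 61 mm behind the grasp point.
Start: joints at [-1.157, 0.423, 1.63, -0, 1.089, -0.019], TCP at [262.149, -567.348, 302.675] pointing down, gripper open.
Joint ranges: [-3, 3], [-0.9, 2.11], [0.09, 2.58], [-1.31, 4.45], [0.11, 2.69], [-2.54, 2.54]. Speed limits (rad/s): [2.39, 2.39, 3.01, 3.14, 3.14, 3.14].

INTERFACE

Orientations are given as a unit quaternion [x, y, z, w].
In Python, from station import env, set_gripper, viewer, workorder gives the robot as it stands. Calls block until the motion is done:
- env.reach(position, orientation): joint-space move of the TCP to a pose.
- env.move_l(position, rot=None, rate=150, f_stop=None): straight line of the TCP; rot=None keeps the orientation; rate is the mean speed in mm/s. With f_stop (N) it stops when the force on the tool has changed by that much, and returns True; else False.
- env.move_joints(angles): joint-space move.
- set_gripper(opening): finger opening in mm; the grip force is fixed at half the most; returns when the fingers have stopped.
- env.hold(seconds).
- env.ik(position, orientation): joint angles nearest the present ones, or None.
- env.read_state(): the state.
- viewer.camera(name): name is "scene" or "top"; returns the picture (480x640x3 uint8, blue, green, red); there is no depth.
- viewer.camera_params(name): a dict with "fx", "fy", "cx", "cy" (pixels), "dist" ([k1, k2, p1, p2, k3] as OpenCV has them; the pictures are not rectified), "pose" (4x4, takes a point from camera to world coordinates). Camera axes: x right, y up, looking along -z (the intrinsics and any distortion apply to the point x, -y, -z); pixel columns grow to the right and rows downward; lengths in mm; the calibration is good to about 2 mm. A picture is of the moment at which its call begins. camera_params takes no time and is no camera call.
A pose or a line that the arm cannot do raises env.IKError and nothing moves.
- workorder.sign_off(): hands the job in, once; it reports no verdict.
The state is a dict: "time_s": time; "qpos": joint angles; "dq": joint speeds; "tau": joint torques, N m; "tool_pos": TCP position; "orientation": TCP orientation; "force": force on the tool from outside, world axes, zero at the start; "wrist_torque": the same for the moment, N m; "width": finger opening in mm.
Only numpy, scipy, OpenCV 4.12 (cv2) and the standard library are available. Lean on these libraries where they do the work, as an engineer would, in place of code of your own. Each camera call takes 0.05 s, during which the arm holds its last target. There are 200 camera calls.

TASK

Take the brass S-hook out of its stand and hook it over the top bar of the display rail, anywhere between the two posts, with its lower curl towards the robot, and let go of it. Then hang the caddy of gold buttons from the hook's lower curl by its paddle handle, and leave it hanging freely, upright and still, clear of the table.

Things in the scene. Friction and masses are not known exactly. Their poses are not given: they have to be found in the camera images.
- brass_hook: Brass S-hook of 4 mm strap, 16 mm wide in y (grey twin: bystander), upright in a stand pocket 36 mm high; lift 40 mm to clear. Origin: underside level, below the grip tab; z up, lower curl to -x. Tab x 8, y 22 mm, z 91 to 135: grip its y faces at z 115. Upper curl, open down: inverted V, faces at x -15 (spine) and +15 (back leg, down to z 50); hung, the bar's axis is at x 0, z 79.5.
- lower_curl (a point): Point on the brass hook's lower curl (open upward), axes as the hook's: top face of its flat arm, at x -56, z +4 mm from the hook's origin, where the caddy's header should rest. The arm runs 37 mm from here to the spine (+x) and 30 mm to the upturned tip (-x), which is 4 mm thick and rises 24 mm above the arm. Strap 16 mm wide in y, 4 mm thick.
- gold_caddy: Grey caddy of fixed gold buttons, 0.2 kg (silver and pink twins: bystanders). Origin: centre of underside, z up. Tray x 60, y 84, height 35 mm. Paddle handle in the middle: window 39 mm wide in y, z 35 to 100, under a header x 18, y 50 mm, z 100 to 145: grip firmly across y at z 123 (swings if loose). Pass the window over the hook's tip, then lower the header onto the arm.
- rail: Fixed rail. Origin: on the table below the top bar's middle; z up, x away from the robot. Top bar: steel, 12 mm diameter, along y, axis at x 0, z 210 mm, between posts at y -180 and +180 (tops at z 217). A dark 10 mm bar at x -10, z 142.5 takes the hook's spine, so it hangs upright with its lower curl to -x. Base plate 10 mm high, x -15 to 75.
Things that resemble listed ones, but are neither listed nor needed, are in the scene too. Of the things shaped like the brass_hook, the brass one is meant.

How it is judged:
By the outcome, as a careful person would: the job done as asked, in the order asked, and still so for the second after the job is handed in, with the robot touching nothing.
It also fails if it takes over 64 s, if anything falls off the work surface, if the arm or the gripper's body presses on something with over 40 N, if the wrist force passes 120 N, or if a joint passes its speed limit or range.

## Working session

There is one attempt and no reset: what is moved stays moved. The work goes in short steps, each a Python script; the robot and the scene stay as the last script left them, time stands still between calls to the robot, and variables do not carry over. Pictures are saved under pics/ and viewed, about 8 in all and at most 12, crops included, and the job is handed in when it is done.

```bash
ls; mkdir -p pics
python3 - <<'E'
from station import env,viewer
import cv2
for n in("scene","top"):
    cv2.imwrite(f"pics/{n}0.png",viewer.camera(n)); p=viewer.camera_params(n); print(n,{k:(v if k!='pose' else v) for k,v in p.items()})
print(env.read_state()['orientation'],env.read_state()['time_s'])
E
```

```text
pics
scene {'fx': 567.3234749249905, 'fy': 567.3234749249905, 'cx': 310.7469200483728, 'cy': 236.70249376847968, 'dist': array([0.03941177, 0.        , 0.        , 0.        , 0.        ]), 'pose': array([[-7.53134143e-01, -5.71901226e-01,  3.25142970e-01,
         9.42856151e+02],
       [ 6.57801815e-01, -6.47698379e-01,  3.84426301e-01,
         5.09693288e+02],
       [-9.25929795e-03,  5.03404209e-01,  8.64001428e-01,
         1.10784747e+03],
       [ 0.00000000e+00,  0.00000000e+00,  0.00000000e+00,
         1.00000000e+00]])}
top {'fx': 522.656705047821, 'fy': 522.656705047821, 'cx': 324.015384122812, 'cy': 233.0390350220453, 'dist': array([-0.14543045,  0.        ,  0.        ,  0.        ,  0.        ]), 'pose': array([[-7.74259640e-03,  9.96287593e-01, -8.57384610e-02,
         4.52701091e+02],
       [-9.99944352e-01, -7.09948821e-03,  7.80319020e-03,
         4.74780465e+01],
       [ 7.16552240e-03,  8.57941068e-02,  9.96287121e-01,
         9.98734161e+02],
       [ 0.00000000e+00,  0.00000000e+00,  0.00000000e+00,
         1.00000000e+00]])}
[ 9.76679172e-01  2.14702891e-01 -1.17886717e-04 -6.70301890e-04] 0.1
```

View pics/scene0.png

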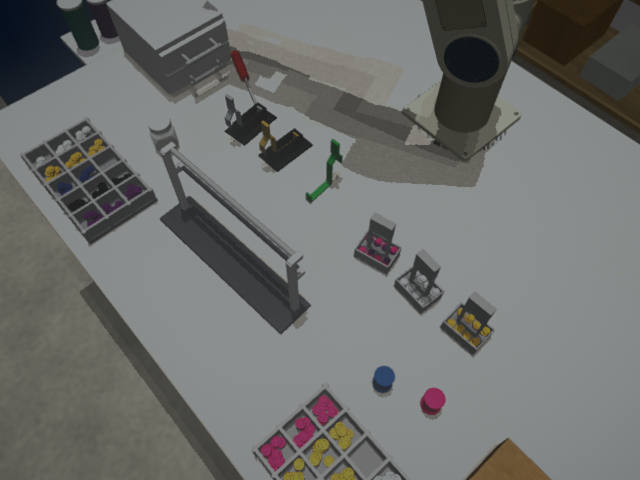

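View pics/top0.png

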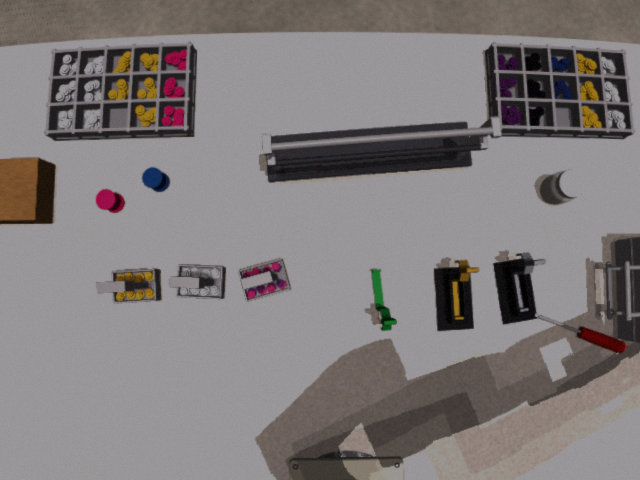

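```bash
cat > h.py <<'E'
import numpy as np, cv2
from station import env,viewer,set_gripper
def ray(n,uv):
    p=viewer.camera_params(n);K=np.array([[p['fx'],0,p['cx']],[0,p['fy'],p['cy']],[0,0,1]])
    q=cv2.undistortPoints(np.array([[uv]],float),K,p['dist'])[0,0]
    T=p['pose'];return T[:3,3],T[:3,:3]@np.array([q[0],-q[1],-1])
def atz(n,uv,z):
    o,d=ray(n,uv);return o+d*(z-o[2])/d[2]
def tri(a,b):
    o1,d1=ray('scene',a);o2,d2=ray('top',b)
    s=np.linalg.lstsq(np.c_[d1,-d2],o2-o1,rcond=None)[0]
    p,q=o1+s[0]*d1,o2+s[1]*d2
    return (p+q)/2,np.linalg.norm(p-q)
def proj(n,P):
    p=viewer.camera_params(n);K=np.array([[p['fx'],0,p['cx']],[0,p['fy'],p['cy']],[0,0,1]])
    T=p['pose'];c=(np.atleast_2d(P)-T[:3,3])@T[:3,:3]*[1,-1,-1]
    return cv2.projectPoints(c.reshape(-1,1,3),np.zeros(3),np.zeros(3),K,p['dist'])[0][:,0]
def crop(im,x,y,w,h,s): return cv2.resize(im[y:y+h,x:x+w],None,fx=s,fy=s,interpolation=cv2.INTER_CUBIC)
E
python3 - <<'E'
import cv2,numpy as np
from h import crop
t=cv2.imread('pics/top0.png');s=cv2.imread('pics/scene0.png')
a=crop(t,430,250,60,90,6);b=crop(s,250,110,70,90,6)
cv2.imwrite('pics/hook.png',np.hstack([a,b]))
a=crop(t,90,255,80,60,5);b=crop(s,430,285,72,60,5)
cv2.imwrite('pics/cad.png',np.hstack([a,b]))
E
```

```text
(no output)
```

View pics/hook.png

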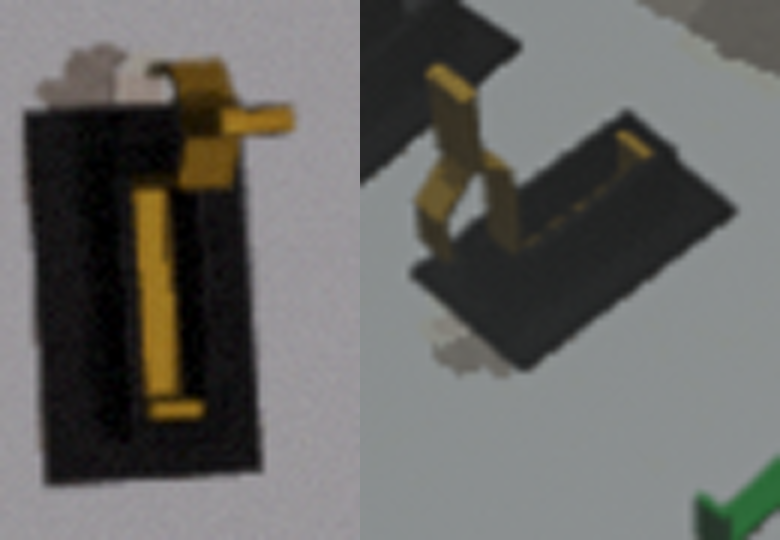

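View pics/cad.png

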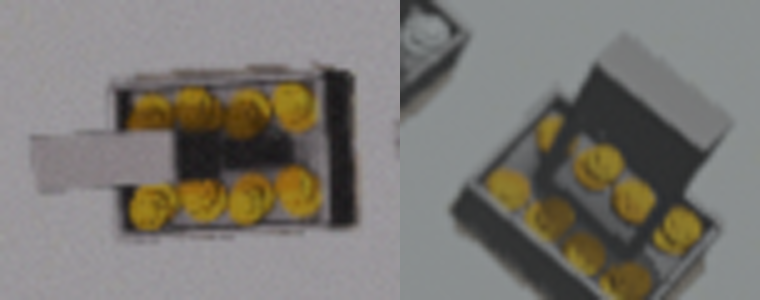

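Run:
```python
from h import *
f=lambda u,v,ox,oy,s:(ox+(u+.5)/s-.5,oy+(v+.5)/s-.5)
print('tab',tri(f(92,83,250,110,6),f(258,121,430,250,6)))
print('cad',tri(f(260,97,430,285,5),f(105,160,90,255,5)))
def yaw(a,b,z,off):
    d=atz('top',b,z)-atz('top',a,z);print(d);return np.degrees(np.arctan2(d[1],d[0]))-off
print('cadyaw',yaw(f(176,158,90,255,5),f(34,163,90,255,5),145,90))
print('cadtrayyaw',yaw(f(325,75,90,255,5),f(110,88,90,255,5),35,90))
print('hookyaw',yaw(f(163,393,430,250,6),f(152,190,430,250,6),15,0))
print('standyaw',yaw(f(45,485,430,250,6),f(25,112,430,250,6),0,0),yaw(f(260,470,430,250,6),f(240,112,430,250,6),0,0))
A,ra=tri((170,150),(496,128));B,rb=tri((293,258),(266,142));print('posts',A,ra,B,rb)
t=cv2.imread('pics/top0.png');s=cv2.imread('pics/scene0.png')
a=np.vstack([crop(t,250,110,80,60,5),crop(t,440,105,80,60,5)]);b=np.vstack([crop(s,140,120,80,60,5),crop(s,250,215,80,60,5)])
cv2.imwrite('pics/rail.png',np.hstack([a,b]))
```

```text
tab (array([ 464.07670367, -205.63236168,  143.532802  ]), np.float64(1.8041326698924147))
cad (array([439.97162223, 395.54524639, 146.1745771 ]), np.float64(2.213599995273771))
[-1.93126028 49.75280054  0.        ]
cadyaw 2.2229409397444897
[-4.91728497 83.76508455  0.        ]
cadtrayyaw 3.3595944230301313
[64.01747525  2.27292377  0.        ]
hookyaw 2.0334175665838394
[119.07743005   4.35690696   0.        ]
[114.97936757   4.15797293   0.        ]
standyaw 2.0954522782439473 2.0710718493979896
posts [ 684.69372231 -231.14408904  209.01089402] 2.8309701096094346 [660.51735375 127.94816187 220.64642461] 2.3817756750132566
```

View pics/rail.png

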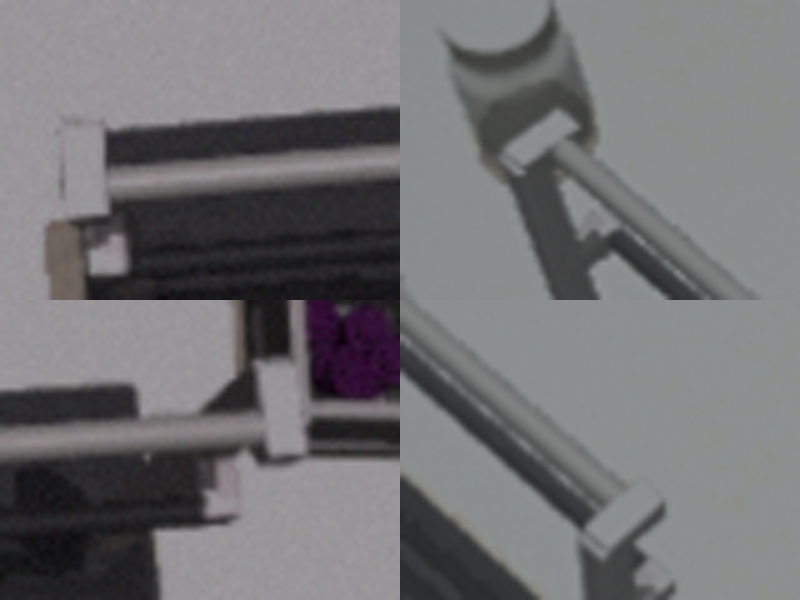

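```bash
cat > est.py <<'E'
from h import *
f=lambda u,v,ox,oy,s:(ox+(u+.5)/s-.5,oy+(v+.5)/s-.5)
A=tri(f(141,141,140,120,5),f(283,108,440,105,5));B=tri(f(227,218,250,215,5),f(85,170,250,110,5))
a=atz('top',f(110,182.5,250,110,5),210);b=atz('top',f(258,127,440,105,5),210)
c=atz('scene',f(165,146,140,120,5),210);d=atz('scene',f(212,199,250,215,5),210)
E
python3 - <<'E'
from est import *
print(A,B,np.linalg.norm(A[0]-B[0]));print(a,b,c,d)
for p,q in((A[0],B[0]),(b,a),(c,d)): v=q-p;print(np.degrees(np.arctan2(-v[0],v[1])), p[0]+v[0]*(-50-p[1])/v[1])
def rz(t):t=np.radians(t);return np.array([[np.cos(t),-np.sin(t),0],[np.sin(t),np.cos(t),0],[0,0,1]])
# overlays
t=cv2.imread('pics/top0.png');s=cv2.imread('pics/scene0.png')
def box(x0,x1,y0,y1,z0,z1):
    P=np.array([[x,y,z] for x in(x0,x1) for y in(y0,y1) for z in(z0,z1)],float)
    return [(P[i],P[j]) for i in range(8) for j in range(i+1,8) if (P[i]!=P[j]).sum()==1]
def draw(boxes,yaw,o,col,rg):
    outs=[]
    for n,im,(x,y,w,h,sc) in(('top',t,rg[0]),('scene',s,rg[1])):
        g=crop(im,x,y,w,h,sc)
        for bx in boxes:
            for p,q in box(*bx):
                uv=proj(n,np.array([rz(yaw)@p+o,rz(yaw)@q+o]));uv=((uv-[x,y]+.5)*sc-.5).round().astype(int)
                cv2.line(g,tuple(map(int,uv[0])),tuple(map(int,uv[1])),col,1,cv2.LINE_AA)
        outs.append(g)
    return np.hstack(outs)
m=(A[0]+B[0])/2
v=a-b;yr=np.degrees(np.arctan2(-v[0],v[1]));print('mid',m)
h=draw([(-4,4,-11,11,91,135),(-56-30,-19,-8,8,0,4),(-90,-86,-8,8,0,28),(13,17,-8,8,50,65)],2.05,np.array([464.1,-205.6,8.5]),(255,255,0),((430,250,60,70,5),(250,110,72,70,5)))
c=draw([(-30,30,-42,42,0,35),(-9,9,-25,25,100,145)],2.8,np.array([440,395.5,0]),(0,0,255),((90,255,80,60,5),(430,285,72,60,5)))
w=max(h.shape[1],c.shape[1]);h=np.pad(h,((0,0),(0,w-h.shape[1]),(0,0)));c=np.pad(c,((0,0),(0,w-c.shape[1]),(0,0)))
cv2.imwrite('pics/ov.png',np.vstack([h[:300],c]))
E
```

```text
(array([ 686.40526556, -230.21888141,  217.13173271]), np.float64(0.5749009460592941)) (array([657.93032107, 128.25936763, 217.50084766]), np.float64(0.17286358024767323)) 359.6075829980524
[655.90625098 121.20140704 210.        ] [ 681.9934662  -223.94982294  210.        ] [ 678.69287437 -227.94664346  210.        ] [654.51181746 115.63778532 210.        ]
4.541630439590493 672.0899684418517
4.322310673491188 668.8459932245195
4.025769702172127 666.1692046338377
mid [672.16779331 -50.97975689 217.31629018]
```

View pics/ov.png

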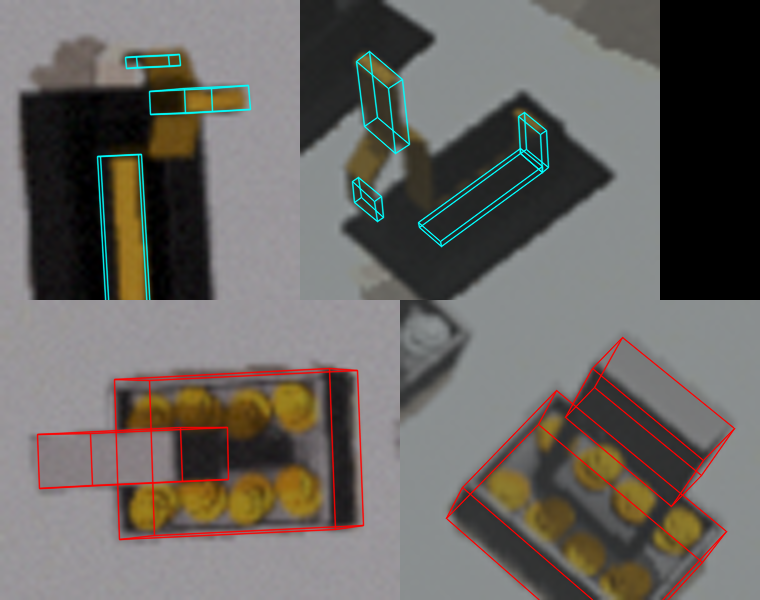

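```bash
cat >> h.py <<'E'
from scipy.spatial.transform import Rotation as R
def rot(deg): return (R.from_euler('z',deg,degrees=True)*R.from_euler('x',180,degrees=True)).as_quat()
def xy(o,yaw,dx,dy=0):
    c,s=np.cos(np.radians(yaw)),np.sin(np.radians(yaw));return np.array([o[0]+c*dx-s*dy,o[1]+s*dx+c*dy])
H=np.array([464.1,-205.6]);HZ=8.5;HY=2.05
C=np.array([440.,395.5]);CY=2.6
RY=4.4;RL=np.array([668.0,-50.])   # bar axis at y -50
def P(p,z): return [float(p[0]),float(p[1]),float(z)]
E
python3 - <<'E'
from h import *
s=env.read_state();p=s['tool_pos']
env.move_l(P(p,420),rate=250)
q=rot(HY)
for n,pt,a in(('h',P(H,300),HY),('r',P(RL,361),RY),('c',P(C,184),CY),('c2',P(C,184),CY+180),('k',P(xy(RL,RY,-56),218),RY),('k2',P(xy(RL,RY,-130),262),RY+180)):
    j=env.ik(pt,rot(a));print(n,None if j is None else np.round(j,2))
env.reach(P(H,300),q);set_gripper(50)
env.move_l(P(H,HZ+115+61),rate=150,f_stop=8)
set_gripper(15)
s=env.read_state();print(s['time_s'],s['width'],s['tool_pos'],s['force'])
env.move_l(P(H,HZ+115+61+60),rate=100)
s=env.read_state();print(s['time_s'],s['width'],s['tool_pos'],s['force'])
t=viewer.camera('top');c=viewer.camera('scene')
cv2.imwrite('pics/g.png',np.hstack([crop(t,400,220,130,130,3),crop(c,200,50,130,130,3)]))
E
```

```text
h [-0.44  0.25  1.89 -0.    1.    1.09]
r [-0.09  0.43  1.47 -0.    1.24  1.4 ]
c [ 0.71  0.53  1.78 -0.    0.83  2.24]
c2 [ 0.71  0.53  1.78  0.    0.83 -0.9 ]
k [-0.11  0.51  1.71 -0.    0.92  1.39]
k2 [-0.13  0.36  1.85  0.    0.94 -1.78]
4.5167 21.797853666776962 [ 464.30038456 -205.65364119  184.86072544] [-0.82291859  0.85086546  3.43216341]
5.2667 21.827854539186905 [ 463.75076809 -205.41889202  244.11059245] [ 0.52129263  0.53663832 -0.61377416]
```

View pics/g.png

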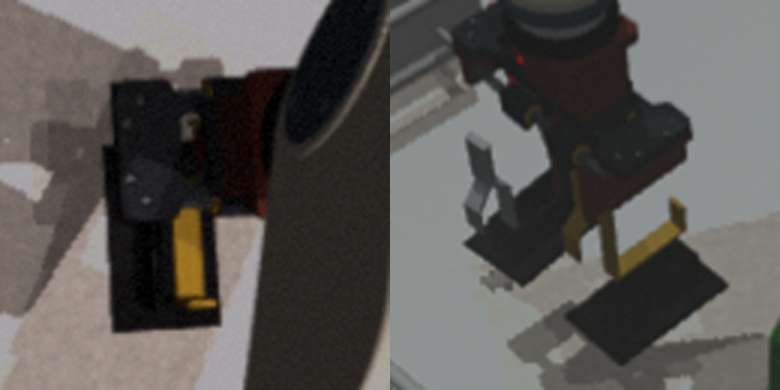

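Run:
```python
from h import *
env.move_l(P(H,368),rate=200)
t=np.array([666.5,-50])
env.move_l(P(t,368),rot=rot(RY),rate=200)
env.hold(0.2)
print(env.move_l(P(t,325),rate=120,f_stop=8), env.read_state()['tool_pos'])
s=env.read_state();print(s['time_s'],s['width'],s['force'])
a=viewer.camera('top');c=viewer.camera('scene')
cv2.imwrite('pics/r.png',np.hstack([crop(a,320,80,130,170,3),crop(c,160,100,130,170,3)]))
```

```text
False [666.57520728 -50.07760831 325.01072716]
8.2667 21.689065318774755 [-0.34916245  1.05108002 -1.5988962 ]
```

View pics/r.png

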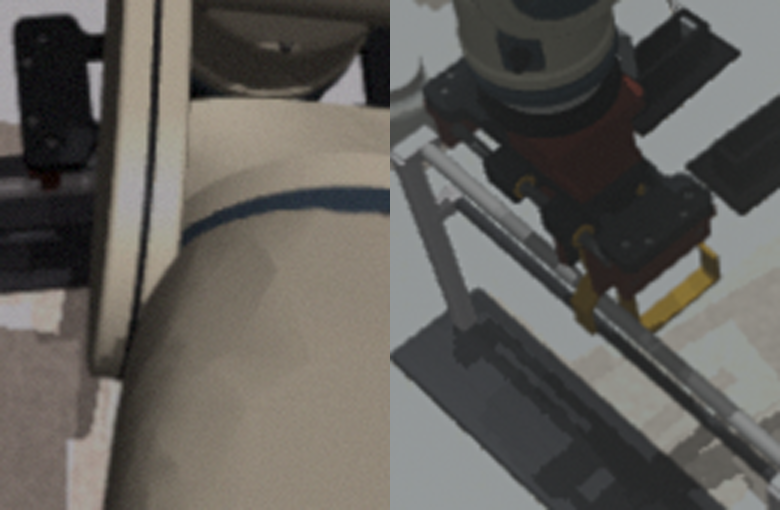

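Run:
```python
from h import *
p=env.read_state()['tool_pos']
print(env.move_l(P(p,303),rate=40,f_stop=5), env.read_state()['tool_pos'],env.read_state()['force'])
env.hold(.2)
set_gripper(45); env.hold(.3)
p=env.read_state()['tool_pos'];print(p)
env.move_l(P(p,400),rate=200)
env.move_l(P([480,150],400),rate=300)
print(env.read_state()['time_s'])
a=viewer.camera('top');c=viewer.camera('scene')
cv2.imwrite('pics/at.png',a);cv2.imwrite('pics/as.png',c)
cv2.imwrite('pics/k.png',np.hstack([crop(a,340,110,90,110,4),crop(c,190,120,100,110,4)]))
```

```text
True [667.87459534 -50.03637653 309.50192849] [ 3.62150767  0.3339293  -0.08911805]
[666.98279029 -50.06867439 309.72029781]
11.5333
```

View pics/k.png

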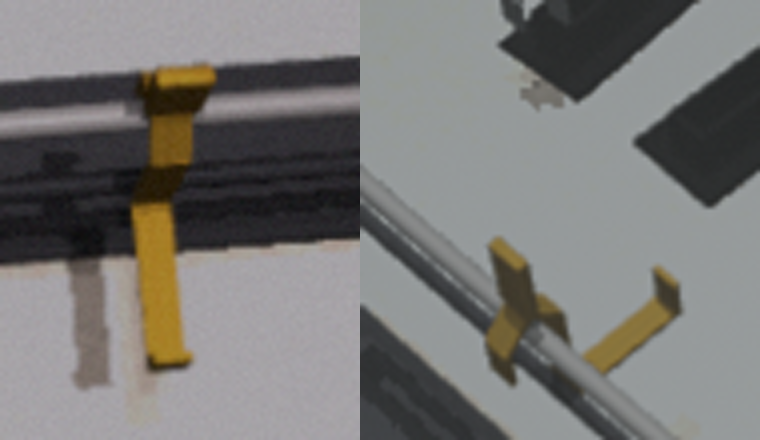

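Run:
```python
from h import *
f=lambda u,v,ox,oy,s:(ox+(u+.5)/s-.5,oy+(v+.5)/s-.5)
tab=tri(f(146,253,190,120,4),f(186,76,340,110,4));tip=tri(f(307,281,190,120,4),f(169,358,340,110,4));print('tab',tab,'tip',tip)
d=tab[0]-tip[0];print('yaw',np.degrees(np.arctan2(d[1],d[0])),np.hypot(d[0],d[1]))
a=atz('top',f(151,208,340,110,4),134.5);b=atz('top',f(165,350,340,110,4),134.5);d=a-b;print(a,b,'armyaw',np.degrees(np.arctan2(d[1],d[0])))
```

```text
tab (array([666.84272535, -49.8285357 , 267.77138585]), np.float64(2.340295365899247)) tip (array([580.35215429, -54.41368074, 159.02007426]), np.float64(1.9937926211166568))
yaw 3.034593988272972 86.61202247157622
[647.42342247 -50.29916153 134.5       ] [586.77270127 -54.99698994 134.5       ] armyaw 4.429120861365037
```

Run:
```python
from h import *
env.reach(P(C,290),rot(CY));set_gripper(78)
print(env.move_l(P(C,184),rate=120,f_stop=8),env.read_state()['tool_pos'])
set_gripper(40);s=env.read_state();print(s['time_s'],s['width'],s['force'])
env.move_l(P(C,354),rate=150)
s=env.read_state();print(s['width'],s['force'])
K=np.array([667.5,-50]);q=xy(K,4.3,-140)
env.move_l(P(q,354),rot=rot(4.3),rate=180)
env.move_l(P(q,261.5),rate=120);env.hold(.3)
s=env.read_state();print(s['time_s'],s['width'],s['tool_pos'],s['force'])
a=viewer.camera('top');c=viewer.camera('scene')
cv2.imwrite('pics/m.png',np.hstack([crop(a,330,110,100,130,4),crop(c,190,120,100,130,4)]))
```

```text
False [440.35984823 395.83325534 184.65612756]
14.9667 50.12263218585591 [-1.14729146 -0.02276882  2.04775614]
49.807480526244696 [-0.3448873  -0.3955425  -2.09040302]
20.2 50.19785786885191 [528.12648403 -60.54197836 262.04723139] [-0.55610076 -0.42159143 -2.95862778]
```

View pics/m.png

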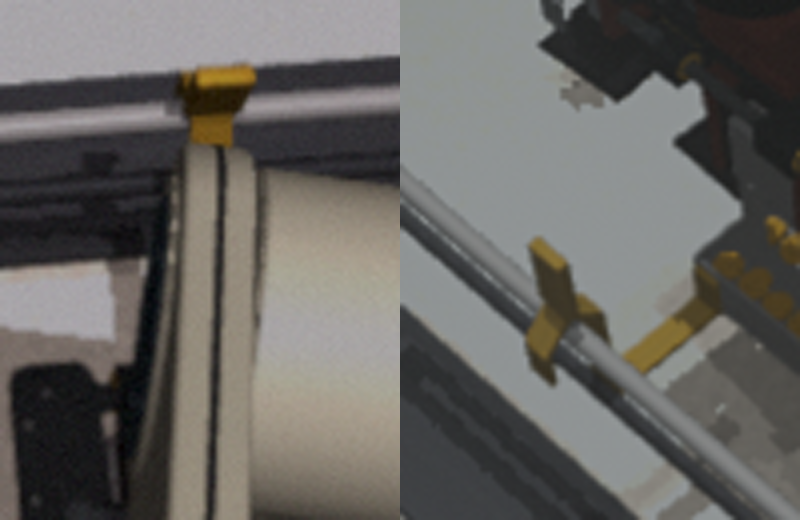

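Run:
```python
from h import *
q=xy([667.5,-50],4.3,-140)
for l in((30,-42,35),(30,42,35)):
    p=xy(q,4.3,l[0],l[1]);print(l,(proj('scene',[[*p,77.5+l[2]]])-[190,120])*4+[400,0])
print(env.move_l(P(xy([667.5,-50],4.3,-56),261.5),rate=80,f_stop=5),env.read_state()['tool_pos'])
env.hold(.3);s=env.read_state();print(s['time_s'],s['width'],s['force'])
cv2.imwrite('pics/n.png',crop(viewer.camera('scene'),190,100,130,130,4))
```

```text
(30, -42, 35) [[688.62347822 257.50060622]]
(30, 42, 35) [[798.07234308 349.02319122]]
False [611.18206181 -54.20167312 261.42424963]
21.8 49.8786156627824 [ 0.3699969   0.32570308 -2.49594714]
```

View pics/n.png

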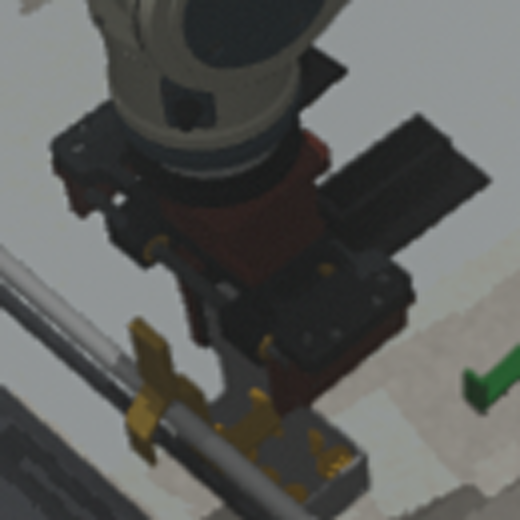

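Run:
```python
from h import *
p=xy([667.5,-50],4.3,-56)
env.move_l(P(p,224),rate=80)
env.hold(.2)
print(env.move_l(P(p,216),rate=20,f_stop=3),env.read_state()['tool_pos'],env.read_state()['force'])
env.hold(.3)
set_gripper(80);env.hold(.3)
t=env.read_state()['tool_pos']
env.move_l(P(t,360),rate=120)
env.move_l(P([450,200],360),rate=250);env.hold(1)
print(env.read_state()['time_s'])
a=viewer.camera('top');c=viewer.camera('scene')
cv2.imwrite('pics/z.png',np.hstack([crop(a,330,110,100,130,4),crop(c,190,120,100,130,4)]))
env.hold(1);print(np.abs(viewer.camera('scene')[120:250,190:290].astype(int)-c[120:250,190:290]).mean())
```

```text
True [612.0616104  -54.19180054 218.26326032] [-0.50374984 -0.42980627  4.08656086]
27.975
0.48207692307692307
```

View pics/z.png

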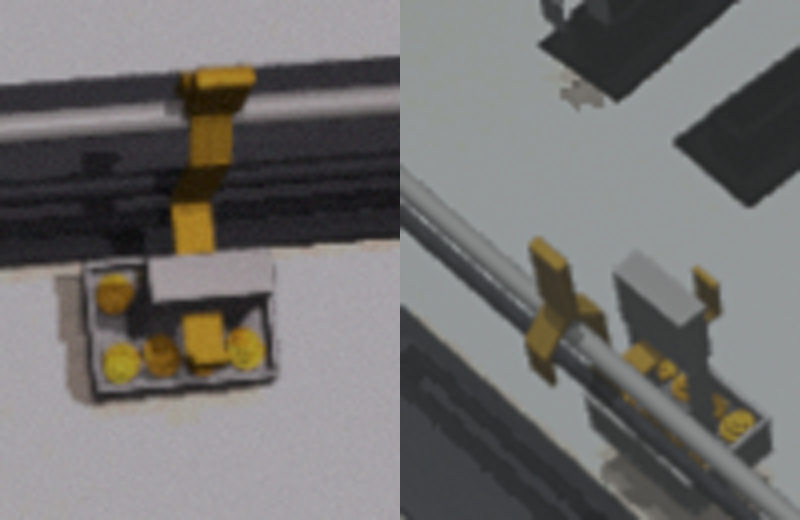

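Run:
```python
from h import *
for n,o in(('top',[330,110]),('scene',[190,120])):
    for l in((0,0,145),(-30,42,35),(-30,-42,35),(30,42,35)):
        p=xy(xy([667.5,-50],4.3,-56),4.3,l[0],l[1]);print(n,l,((proj(n,[[*p,34.5+l[2]]])-o+.5)*4+([400,0] if n=='scene' else [0,0])).round())
```

```text
top (0, 0, 145) [[215. 271.]]
top (-30, 42, 35) [[ 99. 391.]]
top (-30, -42, 35) [[285. 376.]]
top (30, 42, 35) [[ 88. 260.]]
scene (0, 0, 145) [[657. 293.]]
scene (-30, 42, 35) [[771. 422.]]
scene (-30, -42, 35) [[665. 331.]]
scene (30, 42, 35) [[689. 492.]]
```

```bash
python3 -c "
from station import env,workorder
print(workorder.sign_off(),env.read_state()['time_s'])"
```

```text
the job is handed in; nothing more can be done
the job is handed in; nothing more can be done
```

The brass S-hook is on the top bar at about y = -50, between the posts, with its lower curl towards the robot. The gold-button caddy hangs from that curl by its paddle handle. I signed the job off at about 29 s of the 64 s allowed, with the gripper open and well clear.

- **Hook:** once released, its tab top and tip measured z 268 and 159 mm, against 265.5 and 158.5 mm expected. It hung upright, in line with the rail to about 1°.
- **Caddy:** the header touched the arm within 0.5 mm of the expected height. Two pictures 1 s apart showed no movement beyond image noise. By those heights the tray hangs about 34 mm above the table.
- **Small disagreements:**
    - One tray corner in the top picture read about 2.5 pixels (roughly 4 mm) from its predicted place. The header and the other corners I could read agreed to about 1 pixel. I took it as a reading error and did not look closer.
    - The bar's x position varied by about 6 mm depending on how I measured it. The hook's tab and tip after hanging then fitted x of about 667.5.

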